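# Close the filter housing and hold it pressed shut

### The job

On the filter housing standing on the bench, fold the wide flap down flat first, then fold the narrow flap down over it. Then pick up the loose top half, fit its two holes onto the housing's two dowels and press it fully home against the springy gasket; finish while still holding it pressed shut (do not let go, it springs up again). Leave the other things on the bench where they are.

Things in the scene. Friction and masses are not known exactly. Their poses are not given: they have to be found in the camera images.
- base: Lower housing half, cream metal, fixed to the bench: an open-topped box 136 (x) x 128 (y) x 60 high (mm). Origin at the centre of its underside, z up; flat rim at z = 60. Cavity 84 (x) x 96 (y), centred. It may stand left or right of the top half. The top half fits only one way round, its axes parallel to these.
- dowel_front (a point): Centre of the foot, at rim height, of the steel dowel at base (x, y) = (-56, -32) mm. Each dowel is 8 in diameter and stands 17 above the rim, its upper 7 tapering to 3.
- dowel_back (a point): The same for the other dowel, at base (56, 14) mm.
- flap_wide (a joint): Angle (rad) of the wide flap, folded first: dark steel sheet 78 wide (along base x), 56 long, 3 thick (mm), hinged on the cavity's -y wall. 0 = folded flat inwards (free edge towards base +y), 1.57 = upright. Starts about upright, stays where it is left (stiff hinge, about 1 N at the free edge moves it) and stops at 0.
- flap_wide_hinge (a point): Middle of the wide flap's hinge axis: base (0, -46, 47.5) mm, axis along base x, in the middle of the sheet's thickness.
- flap_wide_edge (a point): Middle of the wide flap's free edge, 56 mm from the hinge axis.
- flap_narrow (a joint): Angle (rad) of the narrow flap, folded second, over the wide one: dark steel sheet 44 wide (along base x), 50 long, 3 thick (mm), hinged on the cavity's +y wall. 0 = folded flat inwards (free edge then points to base -y), 1.57 = upright. Starts about upright, stays where left (as stiff as the other), stops at 0.
- flap_narrow_hinge (a point): Middle of the narrow flap's hinge axis: base (0, 46, 52.5) mm, axis along base x, in the middle of the sheet's thickness.
- flap_narrow_edge (a point): Middle of the narrow flap's free edge, 50 mm from the hinge axis.
- gasket (a joint): How far (m) the black rubber gasket frame (92 x 106 mm, 3 wide, round the cavity, inside the dowels) is pressed down: 0 = free, standing 4 mm above the rim; 0.004 = level with the rim, the halves metal to metal. Spring: 6 N at 0, 11 N at 0.004; the top half's weight alone does not press it.
- cover_grip (a point): Centre of the grip block on the loose top half, 28 mm above the half's underside; axes are those of the half, z up. The block is 46 (x) x 34 (y) x 36 high, in the middle of the plate's top.
- hole_front (a point): Centre, at the underside, of the top half's through hole at (x, y) = (-56, -32) mm of the half, about 10.5 wide; goes on dowel_front.
- hole_back (a point): The same for the hole at (56, 14) mm; goes on dowel_back.
- cover: The loose top half, cream, 0.2 to 0.32 kg, lying flat on the bench: a plate 136 (x) x 128 (y) x 10 thick (mm) with the grip block on top (block top 46 above the underside). Origin at the centre of its underside.
- screwdriver: Bystander, leave alone: screwdriver, 170 mm long, lying between the two halves.
- wrench: Bystander, leave alone: small steel wrench, 150 mm long, on the left of the work area.
- objective: Bystander, leave alone: brass microscope objective standing upright, 32 mm across, 42 high.
- filter_jar: Bystander, leave alone: lidded jar, 50 mm across, 60 high, on the right.
- lens_ring: Bystander, leave alone: black lens ring lying flat, 54 mm across, 12 high.
- dish: Bystander, leave alone: glass dish, 80 mm across, 18 high.
There are look-alikes about, which are no part of the job. Leave any orange look-alike of the base alone. What is shaped like the cover but yellow is not meant.

How it is judged (in metres and radians):
On the way, in this order (a step that is already met when the one before it is completed fails the run):
1. the wide flap is folded down flat while the narrow one still stands (value of joint flap_wide below 0.15 rad and value of joint flap_narrow above 0.7 rad), for 0.1 s.
2. the narrow flap is folded down flat over it (value of joint each of flap_wide, flap_narrow below 0.15 rad), for 0.1 s.
At the end, for the whole second after the job is handed in: Both flaps folded flat (within 0.2 rad), both holes within 3 mm of their dowels' feet, the top half level (0.03 rad) and still, the gasket pressed in by more than 2.7 mm of its 4 mm, and the robot still pushing on or gripping the top half with more than 3 N (value of joint each of flap_wide, flap_narrow below 0.2 rad and distance between hole_front and dowel_front below 0.003 m and distance between hole_back and dowel_back below 0.003 m and angle between cover's own z axis and vertical below 0.03 rad and value of joint gasket above 0.0027 m and linear speed of cover below 0.02 m/s and contact force between any of the fingers, the arm and cover above 3 N); the arm keeps its last pose, push and grip.
It fails at once if a bystander is knocked away (moved over 30 mm) (distance of any of screwdriver, wrench, objective, filter_jar, lens_ring, dish from where it was at the start of the episode above 0.03 m).
It also fails if it takes over 58 s, if anything falls off the work surface, if the arm or the gripper's body presses on something with over 40 N, if the wrist force passes 120 N, or if a joint passes its speed limit or range.

### The arm

A 6-joint arm with a two-finger parallel gripper is mounted at the origin on the work surface. World frame = base frame: x ahead of the robot, y to its left, z up, the work surface at z = 0. Lengths are in m, angles in degrees, forces in N, time in s.
With the tool pointing down it reaches from about 0.35 to 0.875 m from the base axis. Payload 15.5 kg.
Tool frame: the origin (TCP) lies where the fingers leave the gripper's body, on its centre line; the fingertips stand 73 mm ahead of it and the grasp point (between the pads) lies 54 mm ahead of it; z points along the fingers, y is the line along which they close (so a half turn about z gives the same grasp; the last joint's range is limited). The gripper opens to 85 mm and grips with 20 to 120 N. Pads are 22 mm wide; open, the fingers measure 114 mm over their backs; the gripper's body (76 mm by 85 mm) begins 54 mm behind the grasp point. The pads swing forward as they close: fully open they stand 13 mm farther back than shut.
Start: joints at [68.726, 28.281, 77.091, -0, 74.628, -5.472], TCP at [0.17, 0.601, 0.304] pointing down, gripper open.
Joint ranges: [-166.48, 166.48], [-47.26, 123.95], [12.59, 153.08], [-70.14, 250.14], [6.76, 159.57], [-176.63, 176.63]. Speed limits (degrees/s): [108.29, 108.29, 147.25, 172.46, 172.46, 172.46].

### API

Orientations are given as [roll, pitch, yaw] about the fixed x, y, z axes, in that order (R = Rz(yaw) Ry(pitch) Rx(roll)).
In Python, from plant import arm, viewer gives the robot as it stands.
- The arm moves only by the tool send_rows, never from a script. Its argument "motion" is a list of rows, each an object with "offset": the shift along the tool's x, y, z in m, a list of three; "delta_rot": the turn, a rotation vector about the tool's x, y, z in degrees, a list of three; "grip": the opening, from 0 (shut) to 1 (fully open). A call has 1 to 12 rows; each row is the pose to reach, as a shift and turn from the pose commanded when the call began, along the tool's axes at that moment; what a row does not reach only later rows make up. A row lasts 1/8 s, in which the tool goes at most 62.5 mm and 10.7 degrees, less where a joint would pass 70% of its speed; a pose out of reach is approached as far as the arm can. A call with a gripper value outside its range is refused whole. The fingers move at their own pace and stop on an object; "squeeze" is the grip in N (left out, the last holds). Time passes only in rows, so rows that repeat a pose let the fingers close. It gives the time, the measured TCP pose, the force, the opening and the grip force at its end, in the units of the state.
- arm.state(): the state, without advancing time (a new reading comes with each control period).
- viewer.camera(name): name is "scene" or "side" or "wrist"; returns the picture (384x512x3 uint8, red, green, blue); there is no depth.
- viewer.camera_model(name): a dict with "vertical_fov" (degrees; the focal length in pixels is half the picture's height over the tangent of half this angle, whatever the lens; pixels are square), "cx", "cy" (the principal point, pixels), "R" (3x3) and "t" (3): a world point X has camera coordinates R X + t. Camera axes: x right, y down, z forward; pixel columns grow to the right and rows downward; lengths in m; the calibration is good to about 2 mm. The wrist camera is an equidistant fisheye: a pixel r from the principal point sees the ray r / f radians off the axis. A picture is of the moment at which its call begins: read the wrist's pose just before it. camera_model takes no time and is no camera call; for the wrist camera it gives the pose at the moment of the call.
- arm.hand_in(): hands the job in; it is judged then, once.
The state is a dict: "time": time; "q": joint angles; "qd": joint speeds; "joint_torque": joint torques, N m; "eef_pos": TCP position; "orientation": TCP orientation; "contact_force": force on the tool from outside, world axes, zero at the start; "moment": the same for the moment, N m; "finger_gap": opening from 0.0 (shut) to 1.0 (fully open); "grasp_force": force on a finger pad.
Only numpy, scipy, OpenCV 4.12 (cv2) and the standard library are available. Lean on these libraries where they do the work, as an engineer would, in place of code of your own. Each camera call takes 0.05 s, during which the arm holds its last target. There are 200 camera calls.

## Working session

There is one attempt and no reset: what is moved stays moved. The work goes in short steps, Python scripts to look and compute and a tool call to move; the robot and the scene stay as the last step left them, time stands still between calls to the robot, and variables do not carry over. Pictures are saved under pics/ and viewed, at most 10 in all, crops included, and the job is handed in when it is done.

Besides the shell and the picture viewer there is one more tool, called after ">>>" in YAML: its name, and indented under it one key for each argument. send_rows: Moves the arm, as the interface text tells. Its arguments: {"type":"object","properties":{"motion":{"type":"array","items":{"type":"object","properties":{"offset":{"type":"array","items":{"type":"number"}},"delta_rot":{"type":"array","items":{"type":"number"}},"grip":{"type":"number"}}}},"squeeze":{"type":"number"}},"required":["motion"]}

```bash
mkdir -p pics
python3 - <<'E'
from plant import arm, viewer
import cv2, numpy as np
s=arm.state();print(s)
ims=[]
for n in ("scene","side","wrist"):
    m=viewer.camera_model(n);print(n,m)
    im=viewer.camera(n);cv2.imwrite(f"pics/{n}0.png",im[:,:,::-1])
E
```

```text
{'time': 0.0, 'q': array([ 6.87262288e+01,  2.83159410e+01,  7.71291498e+01,  1.42965761e-03,
        7.46282407e+01, -5.47150239e+00]), 'qd': array([ 0.01271791,  0.01369677, -0.00388394, -0.00186019,  0.02703196,
       -0.09340336]), 'joint_torque': array([-9.01292992e-05, -8.82180190e+01, -3.83866489e+01, -6.79567506e-05,
        1.00655865e-02,  1.02921299e-04]), 'eef_pos': array([0.17008342, 0.60111627, 0.30327679]), 'orientation': array([-1.79927134e+02, -8.36395087e-03,  1.64197346e+02]), 'contact_force': array([-0.15349268, -0.24338177, -0.2161259 ]), 'moment': array([-0.04167916, -0.01822089,  0.03223907]), 'grasp_force': 0.0, 'finger_gap': 1.0006202409727594}
scene {'vertical_fov': 56.461305286555074, 'cx': 256.43905226816906, 'cy': 184.98017339816334, 'R': array([[-0.04447979,  0.99899768,  0.00501819],
       [ 0.60901991,  0.03109739, -0.79254508],
       [-0.79190675, -0.03219606, -0.60979268]]), 't': array([ 1.86746907e-04, -2.43337083e-01,  1.42153859e+00])}
side {'vertical_fov': 45.20338212097555, 'cx': 249.489417504518, 'cy': 193.69918376610332, 'R': array([[ 0.73255626, -0.68058573,  0.01282164],
       [-0.46455814, -0.5136225 , -0.72137207],
       [ 0.49754102,  0.52248923, -0.69242902]]), 't': array([-0.38314756,  0.30198926,  0.97490106])}
wrist {'vertical_fov': 65.70646984690485, 'cx': 257.79835197365037, 'cy': 194.1101020231448, 'R': array([[ 0.27206565,  0.96227781, -0.00130017],
       [ 0.92113727, -0.26004262,  0.28962728],
       [ 0.2783638 , -0.07999526, -0.95713863]]), 't': array([-0.62415432, -0.03826411,  0.38042795])}
```

View pics/scene0.png

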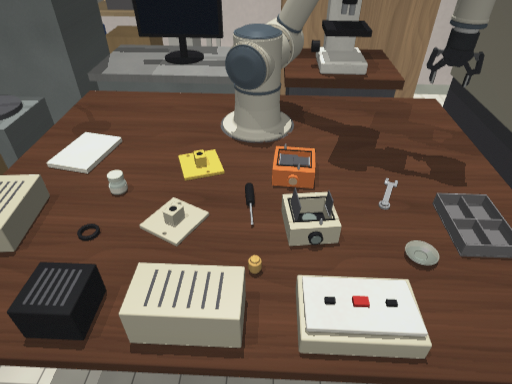

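View pics/side0.png

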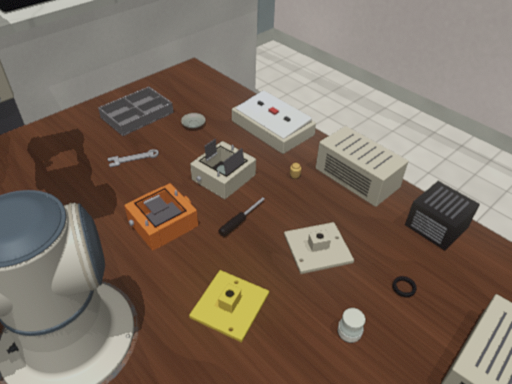

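The scene view shows the candidates. For the base: cream box with upright flaps at (310,218), or the orange look-alike at (295,167). For the cover: cream plate at (174,219), or the yellow look-alike at (200,163). I choose the cream ones. In the side view they are at (223,168) and (318,245). I'll check them in a close crop.

```bash
cat > h.py <<'E'
from plant import arm, viewer
import cv2, numpy as np
def cam(n):
    m=viewer.camera_model(n); f=192/np.tan(np.radians(m['vertical_fov']/2)); return m,f,np.array(m['R']),np.array(m['t'])
def ray(n,u,v,c=None):
    m,f,R,t=c or cam(n); x=np.array([(u-m['cx'])/f,(v-m['cy'])/f])
    if n=='wrist':
        r=np.hypot(*x); d=np.array([*(x/r*np.sin(r)),np.cos(r)])
    else: d=np.array([*x,1.])
    return -R.T@t, R.T@d
def onz(n,u,v,z,c=None):
    o,d=ray(n,u,v,c); return o+d*(z-o[2])/d[2]
def proj(n,X,c=None):
    m,f,R,t=c or cam(n); p=R@np.asarray(X)+t
    if n=='wrist':
        r=np.hypot(p[0],p[1]); a=np.arctan2(r,p[2]); q=p[:2]/r*a
    else: q=p[:2]/p[2]
    return f*q+[m['cx'],m['cy']]
E
python3 - <<'E'
from h import *
a=cv2.imread('pics/scene0.png');b=cv2.imread('pics/side0.png')
def crop(im,x,y,w,h,k):return cv2.resize(im[y:y+h,x:x+w],None,fx=k,fy=k,interpolation=cv2.INTER_CUBIC)
top=np.hstack([crop(a,270,180,80,70,5),crop(a,130,185,80,70,5)])
bot=np.hstack([crop(b,183,135,80,50+10,5),crop(b,280,215,80,60,5)])
cv2.imwrite('pics/crop0.png',np.vstack([top[:300],bot]))
print(onz('scene',310,218,.06),onz('scene',174,224,.01),onz('scene',250,205,0.01))
E
```

```text
[0.60583922 0.16141335 0.06      ] [ 0.59301768 -0.19352365  0.01      ] [0.50565281 0.00398509 0.01      ]
```

View pics/crop0.png

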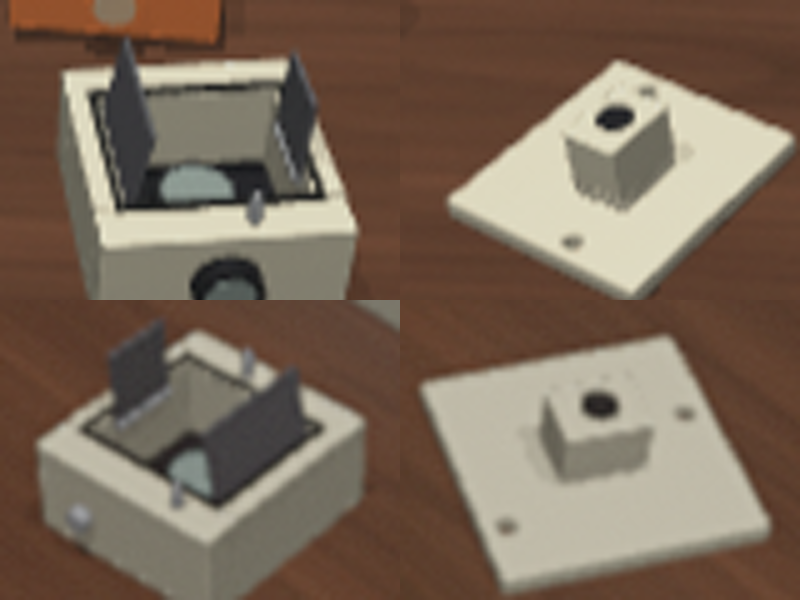

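View pics/wrist0.png

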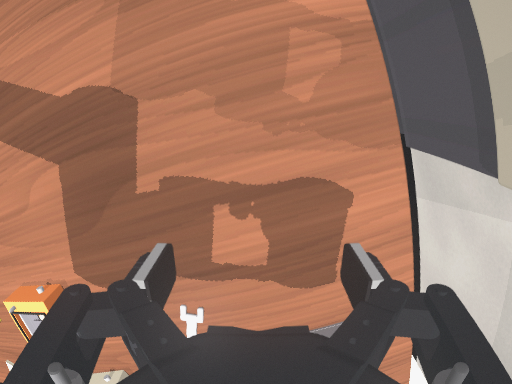

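The crop confirms both choices. The cream base has its wide flap on the world −y side and the narrow flap on the +y side. Its dowels fit base x ≈ world x. The cream cover has its two holes at scene (164,233) and (180,203). Next I'll get rough poses and work out a viewing move.

```bash
cat >> h.py <<'E'
from scipy.spatial.transform import Rotation as Ro
def rows(pos,yaw,s=None):
    """offset, rotvec (tool axes) to a downward pose at pos with yaw (R=Rz(yaw)Rx(180))"""
    s=s or arm.state(); R0=Ro.from_euler('xyz',s['orientation'],degrees=True)
    R1=Ro.from_euler('xyz',[180,0,yaw],degrees=True)
    return R0.inv().apply(np.array(pos)-s['eef_pos']).round(4),(R0.inv()*R1).as_rotvec(degrees=True).round(2)
E
python3 - <<'E'
from h import *
P=lambda u,v,z,ox,oy,cx,cy:onz('scene',ox+(u-cx)/5,oy+(v-cy)/5,z)[:2]
b=[P(u,v,.06,270,180,0,0) for u,v in [(62,72),(325,62),(355,232),(103,246)]]
print('base rim',np.round(b,4),np.mean(b,0))
c=[P(u,v,.01,130,185,400,0) for u,v in [(617,62),(795,138),(632,292),(450,203),(648,92),(572,242)]]
print('cover',np.round(c,4),np.mean(c[:4],0))
print(rows([.605,.16,.25],180),rows([.593,-.193,.25],180))
E
```

```text
base rim [[0.515  0.0932]
 [0.499  0.2377]
 [0.6323 0.2352]
 [0.6482 0.1114]] [0.57362479 0.16936605]
cover [[ 0.4831 -0.2204]
 [ 0.5434 -0.1073]
 [ 0.6619 -0.1717]
 [ 0.6035 -0.2819]
 [ 0.5088 -0.1967]
 [ 0.6288 -0.2104]] [ 0.57298328 -0.1953303 ]
(array([-0.5386, -0.3061,  0.0537]), array([-5.00e-02, -1.00e-02, -1.58e+01])) (array([-0.6232, -0.649 ,  0.054 ]), array([-5.00e-02, -1.00e-02, -1.58e+01]))
```

Run:
```python
from h import *
print(rows([.575,.165,.24],186))
```

```text
(array([-0.5083, -0.3094,  0.0637]), array([-5.00e-02, -2.00e-02, -2.18e+01]))
```

>>> send_rows:
  motion:
    - {"offset": [-0.046,-0.028,0.0],"delta_rot": [0,0,-2],"grip": 0}
    - {"offset": [-0.092,-0.056,0.01],"delta_rot": [0,0,-4],"grip": 0}
    - {"offset": [-0.138,-0.084,0.015],"delta_rot": [0,0,-6],"grip": 0}
    - {"offset": [-0.184,-0.112,0.02],"delta_rot": [0,0,-8],"grip": 0}
    - {"offset": [-0.23,-0.14,0.03],"delta_rot": [0,0,-10],"grip": 0}
    - {"offset": [-0.276,-0.168,0.035],"delta_rot": [0,0,-12],"grip": 0}
    - {"offset": [-0.322,-0.196,0.04],"delta_rot": [0,0,-14],"grip": 0}
    - {"offset": [-0.368,-0.224,0.05],"delta_rot": [0,0,-16],"grip": 0}
    - {"offset": [-0.414,-0.252,0.055],"delta_rot": [0,0,-18],"grip": 0}
    - {"offset": [-0.46,-0.28,0.06],"delta_rot": [0,0,-20],"grip": 0}
    - {"offset": [-0.508,-0.309,0.064],"delta_rot": [0,0,-22],"grip": 0}
    - {"offset": [-0.508,-0.309,0.064],"delta_rot": [0,0,-22],"grip": 0}

```text
time: 1.65
eef_pos: [0.577, 0.1629, 0.2392]
orientation: [-180.0, 0.0, -174.0]
contact_force: [-0.9, 0.8, 1.0]
finger_gap: 0.001
grasp_force: 0.0
```

Run:
```python
from h import *
import pickle
s=arm.state();print(s['time'],s['eef_pos'],s['orientation'],abs(s['qd']).max(),s['finger_gap'])
c=cam('wrist'); im=viewer.camera('wrist')[:,:,::-1]; cv2.imwrite('pics/w1.png',im); pickle.dump(c,open('w1.pkl','wb'))
cv2.imwrite('pics/w1b.png',cv2.resize(im,(800,600),interpolation=cv2.INTER_CUBIC))
```

```text
1.65 [0.57700951 0.16290035 0.23924242] [-1.79972576e+02  1.81195689e-02 -1.73982896e+02] 3.5764927289109982 0.0010173400894592627
```

View pics/w1b.png

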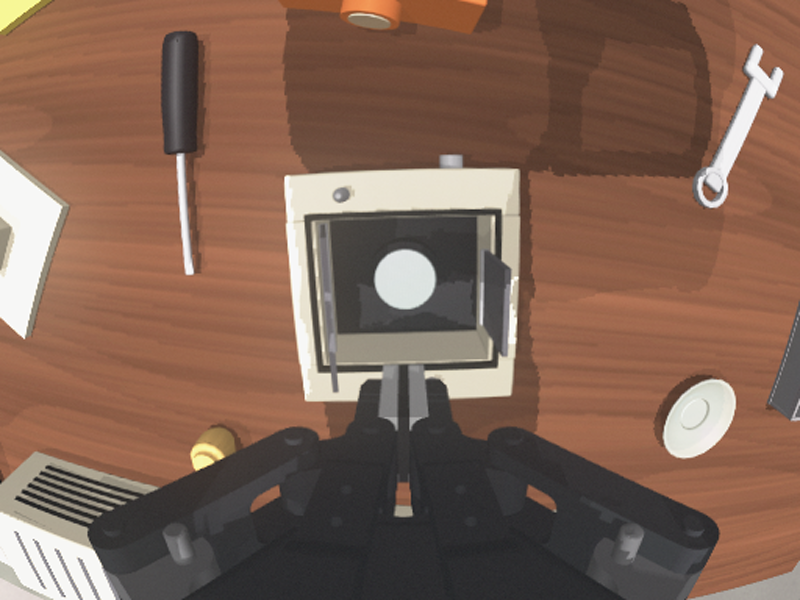

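The wrist view (800 px scale) shows the base rim from (288,177) to (513,396) and dowel_front at (341,195). The wide flap is upright on the left, at x≈330. The narrow flap is on the right, at x≈497. I'll measure the rim by mask.

Run:
```python
from h import *
import pickle
c=pickle.load(open('w1.pkl','rb')); k=.64
im=cv2.imread('pics/w1.png')
# hand corner picks, z=.06
C=np.array([onz('wrist',u*k,v*k,.06,c)[:2] for u,v in [(288,177),(519,169),(513,396),(305,400)]]);print(C.round(4),C.mean(0),np.linalg.norm(np.roll(C,-1,0)-C,axis=1))
hsv=cv2.cvtColor(im,cv2.COLOR_BGR2HSV)
m=((hsv[...,2]>150)&(hsv[...,1]<70)).astype(np.uint8); 
z=np.zeros_like(m); z[105:262,178:340]=1; m=cv2.morphologyEx(m*z,cv2.MORPH_OPEN,np.ones((3,3)))
con=max(cv2.findContours(m,0,2)[0],key=cv2.contourArea); print(cv2.contourArea(con))
W=np.array([onz('wrist',*p[0],.06,c)[:2] for p in con],np.float32)
print(cv2.minAreaRect(W*1000))
d=onz('wrist',341*k,191*k,.077,c);print('dowel tip',d)
v=im.copy();cv2.drawContours(v,[con],-1,(0,0,255),1);cv2.imwrite('pics/w1m.png',v)
# static view checks of the centre/dowels
for n in('scene','side'):
    print(n,proj(n,[*C.mean(0),.06]))
```

```text
[[0.5144 0.0932]
 [0.4968 0.2174]
 [0.6316 0.237 ]
 [0.6478 0.109 ]] [0.57262341 0.16414358] [0.12537851 0.13621528 0.1290383  0.13433884]
6988.5
((571.3204956054688, 162.85787963867188), (138.1572265625, 129.4099578857422), 7.702587604522705)
dowel tip [0.5187459  0.12526005 0.077     ]
scene [310.10755006 209.28744053]
side [223.09991621 161.29543119]
```

>>> send_rows:
  motion:
    - {"offset": [0.003,-0.03,0.0],"delta_rot": [0,0,-1],"grip": 0}
    - {"offset": [0.005,-0.06,0.0],"delta_rot": [0,0,-1.5],"grip": 0}
    - {"offset": [0.005,-0.08,0.01],"delta_rot": [0,0,-1.5],"grip": 0}
    - {"offset": [0.005,-0.08,0.045],"delta_rot": [0,0,-1.5],"grip": 0}
    - {"offset": [0.005,-0.08,0.076],"delta_rot": [0,0,-1.5],"grip": 0}
    - {"offset": [0.005,-0.08,0.076],"delta_rot": [0,0,-1.5],"grip": 0}
    - {"offset": [0.005,-0.08,0.076],"delta_rot": [0,0,-1.5],"grip": 0}

```text
time: 2.58
eef_pos: [0.5788, 0.0861, 0.1646]
orientation: [180.0, 0.0, -172.3]
contact_force: [-0.2, 0.1, -0.2]
finger_gap: -0.0
grasp_force: 0.0
```

```bash
cat >> h.py <<'E'
BC=np.array([.572,.1635]);BY=7.5
def base(p):
    p=np.asarray(p,float); q=Ro.from_euler('z',-BY,degrees=True).apply([p[0]-BC[0],p[1]-BC[1],p[2]]); return (q*1000).round(1)
E
python3 -c "
from h import *
s=arm.state();print(base(s['eef_pos']),s['orientation'],s['contact_force'])"
```

```text
[ -3.4 -77.6 164.6] [ 1.79997806e+02  3.25882075e-02 -1.72284249e+02] [-0.16874452  0.12408188 -0.16589207]
```

>>> send_rows:
  motion:
    - {"offset": [0,0.015,0.001],"delta_rot": [0,0,0],"grip": 0}
    - {"offset": [0,0.025,0.001],"delta_rot": [0,0,0],"grip": 0}
    - {"offset": [0,0.033,0.002],"delta_rot": [0,0,0],"grip": 0}
    - {"offset": [0,0.041,0.006],"delta_rot": [0,0,0],"grip": 0}
    - {"offset": [0,0.047,0.01],"delta_rot": [0,0,0],"grip": 0}
    - {"offset": [0,0.052,0.016],"delta_rot": [0,0,0],"grip": 0}
    - {"offset": [0,0.056,0.022],"delta_rot": [0,0,0],"grip": 0}
    - {"offset": [0,0.059,0.028],"delta_rot": [0,0,0],"grip": 0}
    - {"offset": [0,0.061,0.034],"delta_rot": [0,0,0],"grip": 0}
    - {"offset": [0,0.062,0.039],"delta_rot": [0,0,0],"grip": 0}
    - {"offset": [0,0.062,0.041],"delta_rot": [0,0,0],"grip": 0}
    - {"offset": [0,0.062,0.041],"delta_rot": [0,0,0],"grip": 0}

```text
time: 4.08
eef_pos: [0.5702, 0.147, 0.1227]
orientation: [-180.0, -0.0, -172.3]
contact_force: [-1.1, 0.0, 0.0]
finger_gap: -0.002
grasp_force: 0.0
```

```bash
python3 -c "
from h import *
s=arm.state();print(base(s['eef_pos']),s['orientation'],s['contact_force'])
a=viewer.camera('scene')[180:250,270:350,::-1];b=viewer.camera('side')[130:200,183:263,::-1]
cv2.imwrite('pics/f1.png',cv2.resize(np.hstack([a,b]),None,fx=5,fy=5,interpolation=2))"
```

```text
[ -4.  -16.2 122.7] [-1.79997299e+02 -1.83541627e-02 -1.72308118e+02] [-1.09218020e+00  5.92749732e-04  4.73792943e-02]
```

View pics/f1.png

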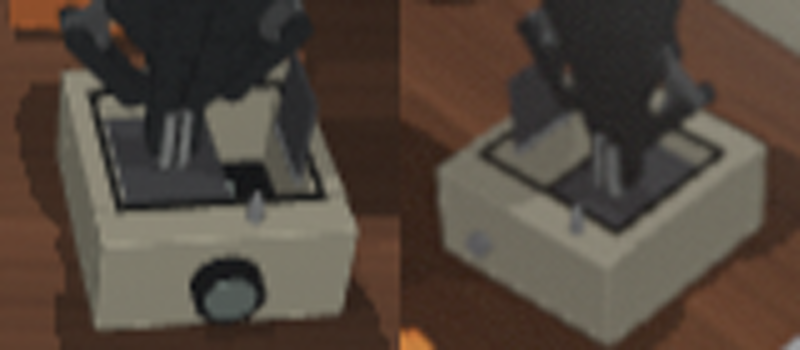

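The wide flap is down and looks flat in both crops: scene crop (165,165), side crop (640,180). The narrow one still stands. I'll press 2 mm more as a check.

>>> send_rows:
  motion:
    - {"offset": [0,0.0,0.002],"delta_rot": [0,0,0],"grip": 0}
    - {"offset": [0,0,0.002],"delta_rot": [0,0,0],"grip": 0}

```text
time: 4.42
eef_pos: [0.5704, 0.1471, 0.1214]
orientation: [-180.0, 0.0, -172.3]
contact_force: [-1.9, -1.1, 9.0]
finger_gap: -0.001
grasp_force: 4.7
```

>>> send_rows:
  motion:
    - {"offset": [0,0,-0.04],"delta_rot": [0,0,0],"grip": 0}
    - {"offset": [0,0,-0.075],"delta_rot": [0,0,0],"grip": 0}
    - {"offset": [0,0.03,-0.085],"delta_rot": [0,0,0],"grip": 0}
    - {"offset": [0,0.065,-0.085],"delta_rot": [0,0,0],"grip": 0}
    - {"offset": [0,0.096,-0.085],"delta_rot": [0,0,0],"grip": 0}
    - {"offset": [0,0.096,-0.085],"delta_rot": [0,0,0],"grip": 0}
    - {"offset": [0,0.096,-0.06],"delta_rot": [0,0,0],"grip": 0}
    - {"offset": [0,0.096,-0.042],"delta_rot": [0,0,0],"grip": 0}
    - {"offset": [0,0.096,-0.042],"delta_rot": [0,0,0],"grip": 0}

```text
time: 5.55
eef_pos: [0.5568, 0.2414, 0.1618]
orientation: [-180.0, -0.1, -172.3]
contact_force: [0.7, -0.2, 0.4]
finger_gap: -0.0
grasp_force: 0.0
```

```bash
python3 -c "
from h import *
s=arm.state();print(base(s['eef_pos']),s['orientation'],s['contact_force'])"
```

```text
[ -4.9  79.2 161.8] [-1.79967952e+02 -1.42047296e-01 -1.72328042e+02] [ 0.73284988 -0.15554125  0.36178252]
```

>>> send_rows:
  motion:
    - {"offset": [0,-0.015,0],"delta_rot": [0,0,0],"grip": 0}
    - {"offset": [0,-0.024,0],"delta_rot": [0,0,0],"grip": 0}
    - {"offset": [0,-0.032,0],"delta_rot": [0,0,0],"grip": 0}
    - {"offset": [0,-0.039,0.003],"delta_rot": [0,0,0],"grip": 0}
    - {"offset": [0,-0.044,0.006],"delta_rot": [0,0,0],"grip": 0}
    - {"offset": [0,-0.049,0.011],"delta_rot": [0,0,0],"grip": 0}
    - {"offset": [0,-0.053,0.016],"delta_rot": [0,0,0],"grip": 0}
    - {"offset": [0,-0.056,0.021],"delta_rot": [0,0,0],"grip": 0}
    - {"offset": [0,-0.058,0.026],"delta_rot": [0,0,0],"grip": 0}
    - {"offset": [0,-0.06,0.031],"delta_rot": [0,0,0],"grip": 0}
    - {"offset": [0,-0.06,0.035],"delta_rot": [0,0,0],"grip": 0}
    - {"offset": [0,-0.06,0.036],"delta_rot": [0,0,0],"grip": 0}

```text
time: 7.05
eef_pos: [0.5653, 0.1828, 0.1266]
orientation: [-180.0, -0.0, -172.3]
contact_force: [-1.4, -2.0, 4.8]
finger_gap: -0.002
grasp_force: 2.4
```

>>> send_rows:
  motion:
    - {"offset": [0,0.0,0.001],"delta_rot": [0,0,0],"grip": 0}
    - {"offset": [0,0,0.001],"delta_rot": [0,0,0],"grip": 0}

```text
time: 7.3
eef_pos: [0.5653, 0.1828, 0.1265]
orientation: [-180.0, 0.0, -172.3]
contact_force: [-3.6, -2.2, 10.0]
finger_gap: -0.002
grasp_force: 4.9
```

>>> send_rows:
  motion:
    - {"offset": [0,0,-0.04],"delta_rot": [0,0,0],"grip": 0}
    - {"offset": [-0.02,-0.01,-0.08],"delta_rot": [0,0,0],"grip": 0}
    - {"offset": [-0.05,-0.02,-0.11],"delta_rot": [0,0,0],"grip": 0}
    - {"offset": [-0.05,-0.02,-0.11],"delta_rot": [0,0,0],"grip": 0}
    - {"offset": [-0.05,-0.02,-0.11],"delta_rot": [0,0,0],"grip": 0}
    - {"offset": [-0.05,-0.02,-0.11],"delta_rot": [0,0,0],"grip": 0}

```text
time: 8.05
eef_pos: [0.6164, 0.1698, 0.2347]
orientation: [-180.0, -0.1, -172.3]
contact_force: [-0.3, 0.0, -0.3]
finger_gap: 0.001
grasp_force: 0.0
```

Run:
```python
from h import *
import pickle
s=arm.state();print(s['eef_pos'],abs(s['qd']).max())
c=cam('wrist'); im=viewer.camera('wrist')[:,:,::-1].copy(); cv2.imwrite('pics/w2.png',im); pickle.dump(c,open('w2.pkl','wb'))
R=Ro.from_euler('z',BY,degrees=True)
for p in [(-56,-32,60),(56,14,60),(-56,-32,77),(56,14,77)]:print(p,proj('wrist',R.apply(np.array(p)/1000)+[*BC,0],c))
v=cv2.resize(im[30:290,140:380],None,fx=2.3,fy=2.3,interpolation=2)
cv2.imwrite('pics/w2b.png',v)
```

```text
[0.61644076 0.16978141 0.2347191 ] 0.3467766487275833
(-56, -32, 60) [218.81752867  75.16420327]
(56, 14, 60) [273.54823736 206.1855443 ]
(-56, -32, 77) [215.93661439  72.85339209]
(56, 14, 77) [274.57189885 212.92550405]
```

View pics/w2b.png

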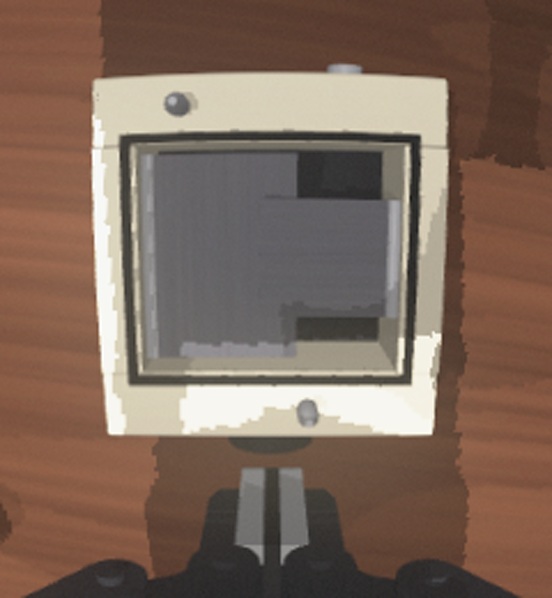

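Both flaps are flat, the narrow one over the wide. The dowels at crop (177,103) and (307,412) are within about 1 px of the prediction. I'll refine the base with the dowels and gasket, and work out the move to the cover.

Run:
```python
from h import *
import pickle
c=pickle.load(open('w2.pkl','rb')); im=cv2.imread('pics/w2.png')
g=[onz('wrist',140+u/2.3,30+v/2.3,.064,c)[:2] for u,v in [(120,136),(420,134),(411,383),(129,384)]];g=np.array(g)
print('gasket',g.mean(0),np.linalg.norm(np.roll(g,-1,0)-g,axis=1),[np.degrees(np.arctan2(d[1],d[0])) for d in (g[3]-g[0],g[2]-g[1])],[np.degrees(np.arctan2(-d[0],d[1])) for d in (g[1]-g[0],g[2]-g[3])])
hsv=cv2.cvtColor(im,cv2.COLOR_BGR2HSV)
D=[]
for u,v in((217,75),(273,209)):
    w=hsv[v-9:v+10,u-9:u+10].astype(int); m=((w[...,1]<35)&(w[...,2]<175)).astype(np.uint8)
    n,l,st,ce=cv2.connectedComponentsWithStats(m); i=1+st[1:,4].argmax(); p=ce[i]+[u-9,v-9]; print(p,st[i])
    D.append(onz('wrist',*p,.069,c)[:2])
D=np.array(D);d=D[1]-D[0];print('dowels',D,np.linalg.norm(d),np.hypot(112,46),'yaw',np.degrees(np.arctan2(d[1],d[0])-np.arctan2(46,112)))
print(rows([.573,-.195,.24],187.5))
```

```text
gasket [0.57243882 0.16317461] [0.1057655  0.09174022 0.10594948 0.09147424] [np.float64(7.656888029062033), np.float64(7.772875978386758)] [np.float64(8.102746831074422), np.float64(7.95823502553241)]
[216.81521739  75.06521739] [ 3  4 12 11 92]
[273.23863636 209.17045455] [ 5  4 10 11 88]
dowels [[0.52157038 0.12416253]
 [0.62536395 0.18392202]] 0.11976770247969983 121.07848694132248 yaw 7.602671405420257
(array([ 0.0922, -0.3556, -0.0049]), array([-0.  , -0.12,  0.22]))
```

```bash
sed -i 's/^BC=.*/BC=np.array([.5724,.1631]);BY=7.75/' h.py; python3 -c "
from h import *
print(rows([.599,-.209,.235],151.5))"
```

```text
(array([ 0.0683, -0.373 ,  0.    ]), array([-0.04, -0.12, 36.22]))
```

>>> send_rows:
  motion:
    - {"offset": [0.008,-0.047,0],"delta_rot": [0,0,4.5],"grip": 0}
    - {"offset": [0.017,-0.094,0],"delta_rot": [0,0,9],"grip": 0}
    - {"offset": [0.025,-0.14,0],"delta_rot": [0,0,13.5],"grip": 0}
    - {"offset": [0.034,-0.187,0],"delta_rot": [0,0,18],"grip": 0}
    - {"offset": [0.042,-0.233,0],"delta_rot": [0,0,22.5],"grip": 0}
    - {"offset": [0.05,-0.28,0],"delta_rot": [0,0,27],"grip": 0}
    - {"offset": [0.06,-0.327,0],"delta_rot": [0,0,31.5],"grip": 0}
    - {"offset": [0.068,-0.373,0],"delta_rot": [0,0,36],"grip": 0}
    - {"offset": [0.068,-0.373,0],"delta_rot": [0,0,36],"grip": 0}
    - {"offset": [0.068,-0.373,0],"delta_rot": [0,0,36],"grip": 0}

```text
time: 9.35
eef_pos: [0.5998, -0.2085, 0.2353]
orientation: [180.0, -0.1, 151.7]
contact_force: [0.7, 0.3, 0.4]
finger_gap: 0.0
grasp_force: 0.0
```

Run:
```python
from h import *
import pickle
s=arm.state();print(s['eef_pos'],s['orientation'],abs(s['qd']).max())
c=cam('wrist'); im=viewer.camera('wrist')[:,:,::-1].copy(); cv2.imwrite('pics/w3.png',im); pickle.dump(c,open('w3.pkl','wb'))
v=cv2.resize(im[20:290,130:390],None,fx=2,fy=2,interpolation=2)
cv2.imwrite('pics/w3b.png',v)
hsv=cv2.cvtColor(im,cv2.COLOR_BGR2HSV)
m=((hsv[...,2]>150)&(hsv[...,1]<70)).astype(np.uint8)
m=cv2.morphologyEx(m,cv2.MORPH_OPEN,np.ones((3,3)))
for con in cv2.findContours(m,0,2)[0]:
    if cv2.contourArea(con)>3000:
        print(cv2.boundingRect(con),cv2.contourArea(con)); W=np.array([onz('wrist',*p[0],.01,c)[:2] for p in con],np.float32); print(cv2.minAreaRect(W*1000))
```

```text
[ 0.59979179 -0.20849344  0.23533799] [ 1.79989160e+02 -7.46089581e-02  1.51721177e+02] 1.1461343924905807
(436, 268, 76, 102) 3437.5
((1000.8714599609375, 8.309051513671875), (178.2836151123047, 156.42941284179688), 1.933161973953247)
(189, 84, 129, 133) 12303.5
((572.9110717773438, -198.752685546875), (129.3883056640625, 137.47071838378906), 61.77433395385742)
```

View pics/w3b.png

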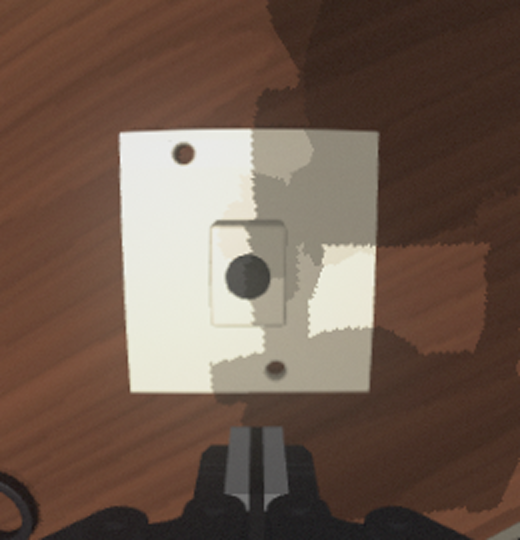

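The cover is aligned with the tool. The holes are at crop (183,153) for the front and (275,370) for the back. The block top is centred at about (248,275).

Run:
```python
from h import *
import pickle
c=pickle.load(open('w3.pkl','rb'))
q=lambda u,v,z:onz('wrist',130+u/2,20+v/2,z,c)[:2]
H=np.array([q(183,153,.01),q(275,370,.01)]);d=H[1]-H[0]
yaw=np.arctan2(d[1],d[0])-np.arctan2(46,112);print('holes',H,np.linalg.norm(d),np.degrees(yaw))
R=np.array([[np.cos(yaw),-np.sin(yaw)],[np.sin(yaw),np.cos(yaw)]])
print('centre from holes',H.mean(0)-R@[0,-.009])
C=np.array([q(*p,.01) for p in[(120,132),(379,131),(370,391),(131,392)]]);print('corners',C.mean(0),np.linalg.norm(np.roll(C,-1,0)-C,axis=1))
B=np.array([q(*p,.046) for p in[(211,222),(285,222),(285,326),(211,326)]]);print('block',B.mean(0),np.linalg.norm(np.roll(B,-1,0)-B,axis=1))
for z in(.17,.09):print(rows([*(H.mean(0)-R@[0,-.009]),z],np.degrees(yaw)+180))
```

```text
holes [[ 0.50827217 -0.20006157]
 [ 0.62900571 -0.21278592]] 0.12140221172683155 -28.344966711366844
centre from holes [ 0.57291196 -0.1985028 ]
corners [ 0.57347692 -0.19793014] [0.1285782  0.13658652 0.12927289 0.13702912]
block [ 0.57245748 -0.19784823] [0.03232055 0.04703287 0.03354035 0.04708244]
(array([ 0.0283, -0.0044,  0.0655]), array([ 0.01, -0.06,  0.11]))
(array([ 0.0282, -0.0044,  0.1455]), array([ 0.01, -0.06,  0.11]))
```

>>> send_rows:
  motion:
    - {"offset": [0.014,-0.002,0.03],"delta_rot": [0,0,0],"grip": 1}
    - {"offset": [0.028,-0.0044,0.06],"delta_rot": [0,0,0],"grip": 1}
    - {"offset": [0.028,-0.0044,0.07],"delta_rot": [0,0,0],"grip": 1}
    - {"offset": [0.028,-0.0044,0.07],"delta_rot": [0,0,0],"grip": 1}
    - {"offset": [0.028,-0.0044,0.07],"delta_rot": [0,0,0],"grip": 1}
    - {"offset": [0.028,-0.0044,0.07],"delta_rot": [0,0,0],"grip": 1}
    - {"offset": [0.028,-0.0044,0.1],"delta_rot": [0,0,0],"grip": 1}
    - {"offset": [0.028,-0.0044,0.13],"delta_rot": [0,0,0],"grip": 1}
    - {"offset": [0.028,-0.0044,0.15],"delta_rot": [0,0,0],"grip": 1}
    - {"offset": [0.028,-0.0044,0.15],"delta_rot": [0,0,0],"grip": 1}
    - {"offset": [0.028,-0.0044,0.15],"delta_rot": [0,0,0],"grip": 1}
  squeeze: 60

```text
time: 10.78
eef_pos: [0.574, -0.1999, 0.0869]
orientation: [180.0, 0.1, 151.7]
contact_force: [1.0, 0.2, 0.7]
finger_gap: 1.0
grasp_force: 0.0
```

```bash
python3 -c "
from h import *
s=arm.state();print(s['eef_pos'],s['orientation'],s['finger_gap'],s['contact_force'],rows([.5729,-.1983,.085],151.7))"
```

```text
[ 0.57402235 -0.19994589  0.08689684] [1.79994609e+02 7.70802252e-02 1.51700302e+02] 1.0004733823372198 [0.97657724 0.21664942 0.65133548] (array([0.0018, 0.0009, 0.0019]), array([0.01, 0.08, 0.  ]))
```

>>> send_rows:
  motion:
    - {"offset": [0.0015,0.001,0.001],"delta_rot": [0,0,0],"grip": 1}
    - {"offset": [0.0015,0.001,0.001],"delta_rot": [0,0,0],"grip": 0}
    - {"offset": [0.0015,0.001,0.001],"delta_rot": [0,0,0],"grip": 0}
    - {"offset": [0.0015,0.001,0.001],"delta_rot": [0,0,0],"grip": 0}
    - {"offset": [0.0015,0.001,0.001],"delta_rot": [0,0,0],"grip": 0}
    - {"offset": [0.0015,0.001,0.001],"delta_rot": [0,0,0],"grip": 0}
    - {"offset": [0.0015,0.001,0.001],"delta_rot": [0,0,0],"grip": 0}
    - {"offset": [0.0015,0.001,0.001],"delta_rot": [0,0,0],"grip": 0}
  squeeze: 60

```text
time: 11.78
eef_pos: [0.5727, -0.1982, 0.0852]
orientation: [-180.0, 0.0, 151.7]
contact_force: [-1.1, -0.1, 5.8]
finger_gap: 0.388
grasp_force: 60.8
```

>>> send_rows:
  motion:
    - {"offset": [0,0,-0.01],"delta_rot": [0,0,0],"grip": 0}
    - {"offset": [0,0,-0.03],"delta_rot": [0,0,0],"grip": 0}
    - {"offset": [0,0,-0.06],"delta_rot": [0,0,0],"grip": 0}
    - {"offset": [0,0,-0.1],"delta_rot": [0,0,0],"grip": 0}
    - {"offset": [0,0,-0.13],"delta_rot": [0,0,0],"grip": 0}
    - {"offset": [0,0,-0.13],"delta_rot": [0,0,0],"grip": 0}
    - {"offset": [0,0,-0.13],"delta_rot": [0,0,0],"grip": 0}

```text
time: 12.65
eef_pos: [0.5721, -0.1979, 0.2142]
orientation: [-180.0, -0.1, 151.7]
contact_force: [-0.7, -0.3, -3.3]
finger_gap: 0.391
grasp_force: 60.1
```

Run:
```python
from h import *
import pickle
s=arm.state();print(s['eef_pos'],s['orientation'],s['finger_gap'],s['grasp_force'],s['contact_force'])
c=cam('wrist'); im=viewer.camera('wrist')[:,:,::-1].copy(); cv2.imwrite('pics/w4.png',im); pickle.dump((c,s),open('w4.pkl','wb'))
cv2.imwrite('pics/w4b.png',cv2.resize(im,(800,600),interpolation=2))
```

```text
[ 0.572115   -0.19786568  0.21416586] [-1.79996605e+02 -6.82540073e-02  1.51698384e+02] 0.39118573000861867 60.13960361480713 [-0.74429655 -0.28282097 -3.32268893]
```

View pics/w4b.png

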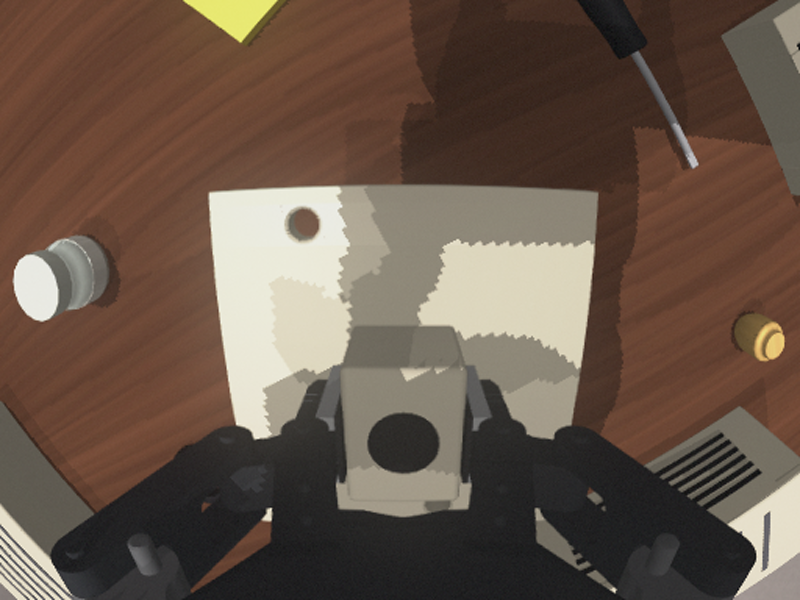

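The cover is held level. The front hole is at (303,223) and the plate's far edge runs from (209,192) to (598,192). I'll compute the cover's pose in the tool frame from that.

Run:
```python
from h import *
import pickle
c,s=pickle.load(open('w4.pkl','rb'))
zt=s['eef_pos'][2]-.0752
R=Ro.from_euler('xyz',s['orientation'],degrees=True)
for n,(u,v),e in[('hole',(303,223),(56,-32)),('cL',(209,192),(68,-64)),('cR',(598,192),(68,64))]:
    P=onz('wrist',u*.64,v*.64,zt,c); t=R.inv().apply(P-s['eef_pos'])*1000; print(n,t.round(1),'minus expected',(t[:2]-e).round(1))
b=s['eef_pos']; print(rows([*BC,.215],187.75))
```

```text
hole [ 56.2 -32.2  75.3] minus expected [ 0.2 -0.2]
cL [ 67.8 -64.4  75.3] minus expected [-0.2 -0.4]
cR [67.9 64.4 75.3] minus expected [-0.1  0.4]
(array([ 0.1708,  0.318 , -0.001 ]), array([ 3.000e-02, -1.100e-01, -3.605e+01]))
```

>>> send_rows:
  motion:
    - {"offset": [0.015,0.028,0],"delta_rot": [0,0,-3],"grip": 0}
    - {"offset": [0.036,0.067,0],"delta_rot": [0,0,-7.5],"grip": 0}
    - {"offset": [0.058,0.107,0],"delta_rot": [0,0,-12],"grip": 0}
    - {"offset": [0.079,0.147,0],"delta_rot": [0,0,-16.5],"grip": 0}
    - {"offset": [0.1,0.186,0],"delta_rot": [0,0,-21],"grip": 0}
    - {"offset": [0.121,0.226,0],"delta_rot": [0,0,-25.5],"grip": 0}
    - {"offset": [0.143,0.266,0],"delta_rot": [0,0,-30],"grip": 0}
    - {"offset": [0.158,0.294,0],"delta_rot": [0,0,-33],"grip": 0}
    - {"offset": [0.171,0.318,0],"delta_rot": [0,0,-36],"grip": 0}
    - {"offset": [0.171,0.318,0],"delta_rot": [0,0,-36],"grip": 0}
    - {"offset": [0.171,0.318,0],"delta_rot": [0,0,-36],"grip": 0}

```text
time: 14.08
eef_pos: [0.5724, 0.1626, 0.2139]
orientation: [-180.0, -0.1, -172.3]
contact_force: [-0.2, 0.2, -3.5]
finger_gap: 0.389
grasp_force: 60.4
```

Run:
```python
from h import *
s=arm.state();print(s['eef_pos'],s['orientation'],s['grasp_force'],rows([*BC,.168],187.75))
```

```text
[0.57240627 0.16258751 0.213941  ] [-1.79985457e+02 -1.00994058e-01 -1.72322974e+02] 60.42529106140137 (array([-0.0001,  0.0005,  0.0459]), array([-0.01, -0.1 , -0.07]))
```

>>> send_rows:
  motion:
    - {"offset": [0,0.0005,0.015],"delta_rot": [0,0,0],"grip": 0}
    - {"offset": [0,0.0005,0.032],"delta_rot": [0,0,0],"grip": 0}
    - {"offset": [0,0.0005,0.045],"delta_rot": [0,0,0],"grip": 0}
    - {"offset": [0,0.0005,0.05],"delta_rot": [0,0,0],"grip": 0}
    - {"offset": [0,0.0005,0.054],"delta_rot": [0,0,0],"grip": 0}
    - {"offset": [0,0.0005,0.057],"delta_rot": [0,0,0],"grip": 0}
    - {"offset": [0,0.0005,0.057],"delta_rot": [0,0,0],"grip": 0}

```text
time: 14.95
eef_pos: [0.5728, 0.1635, 0.158]
orientation: [-180.0, 0.0, -172.3]
contact_force: [-1.0, 0.4, -2.3]
finger_gap: 0.39
grasp_force: 60.5
```

>>> send_rows:
  motion:
    - {"offset": [0,0,0.002],"delta_rot": [0,0,0],"grip": 0}
    - {"offset": [0,0,0.004],"delta_rot": [0,0,0],"grip": 0}
    - {"offset": [0,0,0.006],"delta_rot": [0,0,0],"grip": 0}
    - {"offset": [0,0,0.007],"delta_rot": [0,0,0],"grip": 0}
    - {"offset": [0,0,0.007],"delta_rot": [0,0,0],"grip": 0}

```text
time: 15.58
eef_pos: [0.5727, 0.1634, 0.1508]
orientation: [-180.0, -0.0, -172.3]
contact_force: [-0.2, 0.1, -2.8]
finger_gap: 0.39
grasp_force: 60.5
```

>>> send_rows:
  motion:
    - {"offset": [0,0,0.0015],"delta_rot": [0,0,0],"grip": 0}
    - {"offset": [0,0,0.003],"delta_rot": [0,0,0],"grip": 0}
    - {"offset": [0,0,0.004],"delta_rot": [0,0,0],"grip": 0}
    - {"offset": [0,0,0.005],"delta_rot": [0,0,0],"grip": 0}
    - {"offset": [0,0,0.005],"delta_rot": [0,0,0],"grip": 0}
    - {"offset": [0,0,0.005],"delta_rot": [0,0,0],"grip": 0}
  squeeze: 80

```text
time: 16.32
eef_pos: [0.5729, 0.1634, 0.1462]
orientation: [-180.0, 0.0, -172.3]
contact_force: [-2.1, -0.6, 6.5]
finger_gap: 0.384
grasp_force: 83.9
```

>>> send_rows:
  motion:
    - {"offset": [0,0,0.001],"delta_rot": [0,0,0],"grip": 0}
    - {"offset": [0,0,0.002],"delta_rot": [0,0,0],"grip": 0}
    - {"offset": [0,0,0.002],"delta_rot": [0,0,0],"grip": 0}
    - {"offset": [0,0,0.002],"delta_rot": [0,0,0],"grip": 0}

```text
time: 16.82
eef_pos: [0.5728, 0.1635, 0.1452]
orientation: [-180.0, 0.1, -172.3]
contact_force: [-8.1, -1.9, 25.4]
finger_gap: 0.388
grasp_force: 86.9
```

```bash
python3 -c "
from h import *
a=viewer.camera('scene')[180:250,270:350,::-1];b=viewer.camera('side')[130:200,183:263,::-1]
cv2.imwrite('pics/f2.png',cv2.resize(np.hstack([a,b]),None,fx=5,fy=5,interpolation=2))
s=arm.state();print(s['eef_pos'],s['orientation'],s['contact_force'],s['grasp_force'],abs(s['qd']).max())"
```

```text
[0.57283211 0.16349419 0.14526199] [-1.79999586e+02  6.39683096e-02 -1.72297589e+02] [-8.43057938 -1.41805853 24.80161609] 86.87323808670044 0.09023062007711764
```

View pics/f2.png

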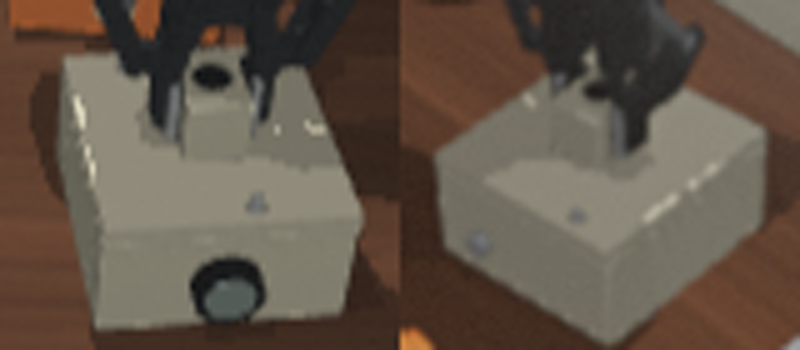

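The cover is flush on the base with no visible gap. The dowels show through the holes at scene crop (257,203) and side crop (577,213). The arm is steady and pushing with about 25 N, so I'm handing in.

```bash
python3 -c "
from plant import arm
print(arm.hand_in())"
```

```text
the job is handed in; nothing more can be done
None
```

I folded the wide flap and then the narrow one flat, fitted the top half onto both dowels, and handed in at about 17 s with it still gripped and pressed home at about 25 N; the hand-in returned no verdict.

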